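# Show the drill core with the specimen tongs

## Task

Take the sprung tongs from their wooden rest and use them to pick the drill core (the standing stone cylinder) off the dark foam pad, never touching any of the stones with the gripper itself. Finish while holding: keep the core clamped upright in the tongs' jaws, in the air over the middle of the open glass dish, its foot at least 6 cm above the table, and do not put it down. Leave the other two stones, the hand lens and the marker pen where they are.

Things in the scene. Friction and masses are not known exactly. Their poses are not given: they have to be found in the camera images.
- rest: fixed wooden tongs rest: a base 200 x 100 x 6 mm with two cross bars (16 mm wide, tops 22 mm above the table) at x = -88 and x = +55 mm of its frame; origin on the table at its centre; its x axis runs along the tongs, towards the jaws. Nothing but the 6 mm base is under the tongs' grip point
- tongs_grip (a point): grip point of the sprung steel tongs (0.1 kg, balanced near here), which lie level, strips on edge, on the rest. Mid-way between the arms, 100 mm ahead of the pivot, half-way up the 18 mm tall strips (31 mm above the table at first). x points from pivot to jaws, z up. Outer width of the arms here (along y): 53 mm open, 38 mm clamped on the core; nearly parallel for 45 mm either way
- tongs_jaws (a point): middle of the space between the tongs' jaws, 85 mm ahead of the grip point, at the same height; same axes. Each jaw has a rubber pad 35 mm long and 20 mm tall. Open, the gap between pads is 57 mm and the jaws measure 73 mm over their outer faces; the gap changes 1.85 times as much as the width at the grip point
- tongs_left (a joint): angle by which each arm of the tongs has closed (both move alike), rad: 0 open, about 0.075 clamped on the core, 0.13 shut. A spring opens them: each arm needs 4 N at the grip point to start closing, 9 N to reach the core. Squeezed to 48-50 mm there, the tongs can be carried with jaws open; squeezed on with 25-40 N they clamp the core
- pad: fixed dark foam pad, 120 (x) x 320 (y) x 10 mm thick, origin on the table under its centre. The three stones stand on it in a row along its y axis, about 100 mm apart, in any order
- core_mid (a point): centre of the drill core: a grey stone cylinder of 30 mm diameter and 45 mm height, 60 to 110 g, standing on end on the pad; z is its long axis. Its centre starts 32.5 mm above the table
- lump_mid (a point): middle of an angular grey stone, about 40 x 34 x 35 mm tall, on the pad; leave alone
- pebble_mid (a point): middle of a flat round grey pebble, 46 mm across and 26 mm tall, on the pad; leave alone
- dish: fixed open glass dish, 100 mm outer diameter, 15 mm tall, standing on the table; origin at the centre of its underside
- lens: loose black hand lens lying flat on the table: round head 48 mm across, handle reaching to 95 mm from the head's centre along -x, 8 mm thick; origin under the head; leave alone
- marker: loose marker pen 125 mm long, 15 mm thick, lying on the table beyond the pad; origin under its middle, x along it; leave alone
There are look-alikes about, which are no part of the job. What is shaped like the part that bears core_mid but turquoise is not meant.

How it is judged:
On the way, in this order (a step that is already met when the one before it is completed fails the run):
1. the gripper holds the tongs clear of their rest (contact force between the fingers and tongs above 1 N and contact force between tongs and rest below 0.05 N and height (world z) of tongs_grip above 0.037 m), for 0.2 s.
2. the tongs hold the core clear of the pad (contact force between tongs and core above 1 N and contact force between core and pad below 0.05 N and height (world z) of core_mid above 0.04 m), for 0.2 s.
At the end, for the whole second after the job is handed in: The core is clamped between the tongs' jaws and the gripper holds the tongs; the core is at rest and upright within 17 degrees, its centre at least 78 mm above the table (foot about 55 mm) and within 30 mm of the dish's centre seen from above (height (world z) of core_mid above 0.078 m and horizontal distance between core_mid and dish below 0.03 m and angle between core_mid's own z axis and vertical below 0.3 rad and contact force between tongs and core above 1 N and contact force between the fingers and tongs above 2 N and distance between core_mid and tongs_jaws below 0.03 m and value of joint tongs_left between 0.055 and 0.095 rad and linear speed of core below 0.03 m/s); the arm keeps its last pose, push and grip.
It fails at once if the robot touches a stone with its gripper or arm instead of the tongs (contact force between any of the arm, the fingers and core above 0.2 N or contact force between any of the arm, the fingers and lump above 0.2 N or contact force between any of the arm, the fingers and pebble above 0.2 N).
It fails at once if another stone, the hand lens or the marker is moved by more than 20 mm (distance of any of lump_mid, pebble_mid, lens, marker from where it was at the start of the episode above 0.02 m).
It also fails if it takes over 48 s, if anything falls off the work surface, if the arm or the gripper's body presses on something with over 40 N, if the wrist force passes 120 N, or if a joint passes its speed limit or range.

## Robot

A 7-joint arm with a two-finger parallel gripper is mounted at the origin on the work surface. World frame = base frame: x ahead of the robot, y to its left, z up, the work surface at z = 0. Lengths are in m, angles in rad, forces in N, time in s.
With the tool pointing down it reaches from about 0.4 to 0.875 m from the base axis. Payload 19.3 kg.
Tool frame: the origin (TCP) lies at the very end of the fingers, on their centre line; the grasp point (between the pads) lies bot.grasp_offset behind it (bot.grasp_offset is the distance from the TCP to the grasp point, in m); z points along the fingers, y is the direction in which the jaws open and shut (so a half turn about z gives the same grasp; the last joint's range is limited). The gripper opens to 85 mm and grips with 20 to 120 N. Pads are 22 mm wide; open, the fingers measure 114 mm over their backs; the gripper's body (76 mm by 85 mm) begins 54 mm behind the grasp point. The pads swing forward as they close: fully open they stand 13 mm farther back than shut.
Start: joints at [-1.209, 0.521, -0.036, 1.599, 0.021, 1.021, -0.113], TCP at [0.262, 0.568, 0.231] pointing down, gripper open.
Joint ranges: [-2.91, 2.91], [-0.3, 2.13], [-1.5, 1.42], [0.17, 2.43], [-1.26, 4.41], [0.16, 1.93], [-2.52, 2.52]. Speed limits (rad/s): [1.89, 1.89, 2.39, 2.39, 3.01, 3.01, 3.01].

## Interface

Orientations are given as [roll, pitch, yaw] about the fixed x, y, z axes, in that order (R = Rz(yaw) Ry(pitch) Rx(roll)).
In Python, from workcell import bot gives the robot as it stands. The module is installed in compiled form; this text tells all that it offers.
- The arm moves only by the shell command python3 -m handwheel 'ROWS' [OPENING] [FORCE]. ROWS is JSON, a list of rows, each a list of 6 numbers: the shift along the tool's x, y, z as a fraction of full scale, then the turn, a rotation vector about the tool's x, y, z as a fraction of full scale. In form: [[x, y, z, rx, ry, rz], ...]. A call has 1 to 8 rows; each row shifts and turns the commanded pose from where the row before left it, along the tool's axes as they then stand; what a row does not reach is not made up. Full scale, the value 1, is 0.025 m for a shift and 360 degrees for a turn. A row lasts 1/8 s, in which the tool goes at most 62.5 mm and 10.7 degrees, less where a joint would pass 70% of its speed; a pose out of reach is approached as far as the arm can. A call with a number of a shift or a turn outside -1 to 1 is refused whole. A call with a gripper value outside its range is refused whole. OPENING is the closure, from -1 (fully open) to 1 (shut), set as the call begins (- or left out, the last holds). The fingers move at their own pace and stop on an object; FORCE is the grip in N (left out, the last holds). Time passes only in rows, so rows that do not move let the fingers close. It gives the time, the measured TCP pose, the force and the opening at its end, in the units of the state.
- bot.observe(): the state, without advancing time (a new reading comes with each control period).
- bot.grab_frame(name): name is "side" or "top" or "wrist"; returns a dict with "pixels" (480x640x3 uint8, blue, green, red), "vertical_fov" (degrees; the focal length in pixels is half the picture's height over the tangent of half this angle, whatever the lens; pixels are square), "cx", "cy" (the principal point, pixels), "R" (3x3) and "t" (3): a world point X has camera coordinates R X + t. Camera axes: x right, y down, z forward; pixel columns grow to the right and rows downward; lengths in m; the calibration is good to about 2 mm. A picture is of the moment at which its call begins. There is no depth.
- bot.job_done(): hands the job in, once; it reports no verdict.
Trained networks look in a picture, given as the dict that the camera call returned (one of the last four; its "shot" number tells which), for a name from the list of things; names that differ only in an ending like _2 or _b are one class to them, and where a whole thing is asked for, a point or a joint stands for the part that bears it (a point fixed in the world has none). Each returns a list of dicts, best first, with "score" (0 to 1); they miss things now and then, are a little off and sometimes report something else, mostly with a low value. They report only what shows in the picture. A call takes as long as a camera call. They do not tell look-alikes from the thing itself.
- bot.trace(picture, thing): "region" (480x640 bool, what is visible of it) and "point" ([column, row] in pixels, amid what is visible of it).
The state is a dict: "clock": time; "qpos": joint angles; "qd": joint speeds; "joint_efforts": joint torques, N m; "position": TCP position; "tool_rot": TCP orientation; "force": force on the tool from outside, world axes, zero at the start; "moment": the same for the moment, N m; "grip_width": finger opening in m.
Only numpy, scipy, OpenCV 4.12 (cv2) and the standard library are available. Lean on these libraries where they do the work, as an engineer would, in place of code of your own. Each camera call takes 0.05 s, during which the arm holds its last target.

## Working session

There is one attempt and no reset: what is moved stays moved. The work goes in short steps, Python scripts to look and compute and a shell command to move; the robot and the scene stay as the last step left them, time stands still between calls to the robot, and variables do not carry over. Pictures are saved under pics/ and viewed, and the job is handed in when it is done.

```bash
mkdir -p pics
cat > h.py <<'E'
import numpy as np, cv2
from workcell import bot
def f(p): return 240/np.tan(np.radians(p["vertical_fov"])/2)
def ray(p,uv,z):
    F=f(p); R=np.array(p["R"]); t=np.array(p["t"])
    d=R.T@np.array([(uv[0]-p["cx"])/F,(uv[1]-p["cy"])/F,1]); c=-R.T@t
    return c+d*(z-c[2])/d[2]
def proj(p,X):
    F=f(p); c=np.array(p["R"])@np.array(X)+np.array(p["t"]); return np.array([F*c[0]/c[2]+p["cx"],F*c[1]/c[2]+p["cy"]])
E
python3 - <<'E'
from h import *
s=bot.observe();print(s,bot.grasp_offset)
for n in ["top","side","wrist"]:
    p=bot.grab_frame(n);cv2.imwrite(f"pics/{n}0.png",p["pixels"])
    print(n,p["vertical_fov"],p["cx"],p["cy"],-np.array(p["R"]).T@p["t"])
    for th in ["rest","tongs_grip","tongs_jaws","pad","core_mid","lump_mid","pebble_mid","dish","lens","marker"]:
        for r in bot.trace(p,th)[:3]:
            print(th,round(r["score"],2),np.round(r["point"]),r["region"].sum(), np.round(ray(p,r["point"],0.02),3))
E
```

```text
{'clock': 0.0, 'qpos': array([-1.20921991,  0.5220108 , -0.03634212,  1.59999654,  0.02117439,
        1.02110805, -0.11277704]), 'qd': array([ 1.25928484e-03,  2.01955318e-03, -8.62359442e-04,  1.39028295e-03,
        9.92051257e-05, -1.95411253e-04,  1.95112712e-03]), 'joint_efforts': array([ 3.53589201e-05, -9.27090383e+01,  1.98003709e+00, -3.69934845e+01,
        1.78103935e-02,  7.94568274e-03, -3.42691806e-05]), 'position': array([0.26143099, 0.56732396, 0.23073167]), 'tool_rot': array([-3.14045487e+00,  5.24979116e-05,  2.70982842e+00]), 'force': array([ 0.87944792, -0.8283852 ,  0.49035683]), 'moment': array([-0.05163235, -0.03989914, -0.02007023]), 'grip_width': 0.08503807628706747} 0.0187
top 46.34477890403667 320.08160522453363 238.39138249353243 [ 0.4782367  -0.02572523  1.26658569]
rest 0.89 [460. 258.] 3172 [ 0.518 -0.325  0.02 ]
tongs_grip 0.94 [479. 254.] 746 [ 0.524 -0.366  0.02 ]
tongs_jaws 0.6 [477. 250.] 731 [ 0.534 -0.361  0.02 ]
pad 0.56 [235. 242.] 6780 [0.56  0.177 0.02 ]
pad 0.43 [358. 194.] 1573 [ 0.663 -0.099  0.02 ]
core_mid 0.52 [232. 241.] 200 [0.561 0.
[... 412 characters left out ...]
3392727 [0.04811502 0.54700574 0.60734381]
tongs_grip 0.71 [456. 191.] 1575 [ 0.533 -0.339  0.02 ]
tongs_grip 0.28 [334. 216.] 1440 [ 0.644 -0.094  0.02 ]
tongs_jaws 0.69 [461. 184.] 1591 [ 0.54  -0.371  0.02 ]
pad 0.97 [234. 326.] 10368 [0.546 0.224 0.02 ]
core_mid 0.97 [251. 306.] 564 [0.562 0.179 0.02 ]
core_mid 0.76 [190. 255.] 436 [0.735 0.172 0.02 ]
lump_mid 0.78 [287. 274.] 586 [0.58  0.087 0.02 ]
pebble_mid 0.73 [201. 349.] 667 [0.542 0.284 0.02 ]
dish 0.63 [332. 214.] 1390 [ 0.652 -0.094  0.02 ]
lens 0.98 [382. 301.] 838 [0.427 0.025 0.02 ]
marker 0.71 [214. 245.] 449 [0.729 0.126 0.02 ]
wrist 61.823768046759994 324.8121011702103 239.73245444523968 [0.19944966 0.59813773 0.37397822]
```

View pics/top0.png

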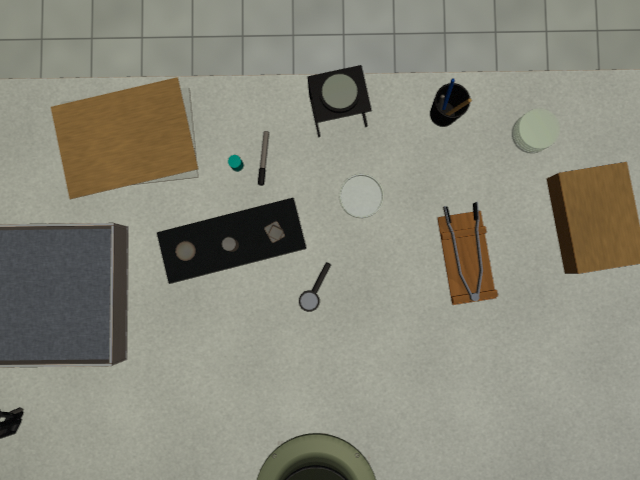

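View pics/side0.png

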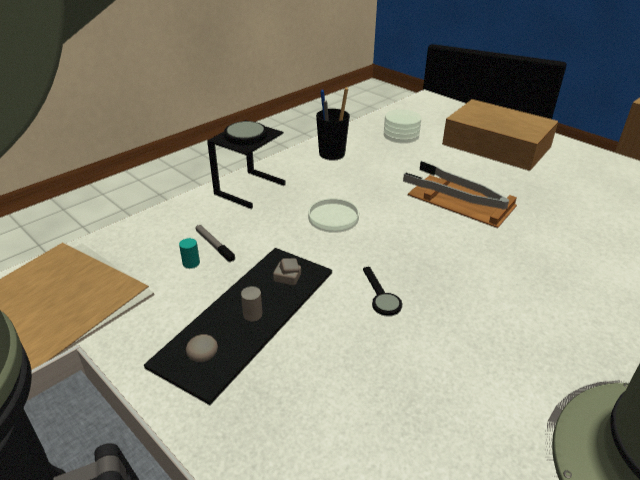

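Run:
```python
from h import *
a=cv2.imread("pics/top0.png");b=cv2.imread("pics/side0.png")
A=cv2.resize(a[200:310,400:540],None,fx=4,fy=4,interpolation=2)
B=cv2.resize(b[230:370,160:330],None,fx=4,fy=4,interpolation=2)
cv2.imwrite("pics/c_rest.png",A);cv2.imwrite("pics/c_core.png",B)
```

```text
(no output)
```

View pics/c_rest.png

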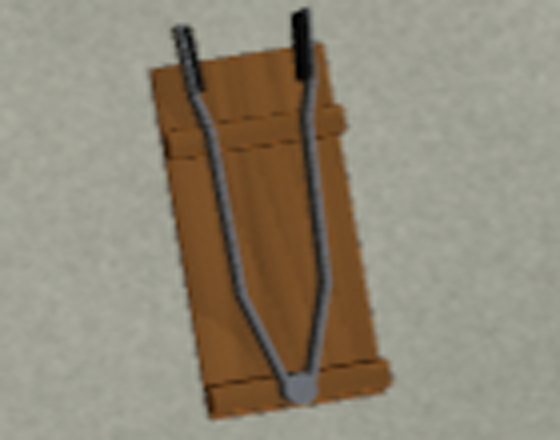

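View pics/c_core.png

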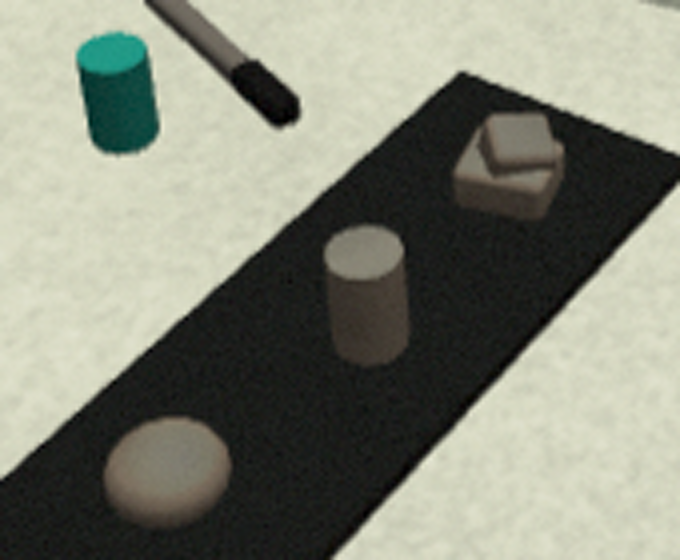

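Run:
```python
from h import *
p=bot.grab_frame("top")
h=cv2.cvtColor(p["pixels"],cv2.COLOR_BGR2HSV)
def rect(m,z):
    pts=np.argwhere(m)[:,::-1]
    W=np.array([ray(p,u,z)[:2] for u in pts],np.float32)
    r=cv2.minAreaRect(W);b=cv2.boxPoints(r);return r,b
r=bot.trace(p,"rest")[0]["region"]
hb=(h[...,1]>90); m=np.zeros(r.shape,bool); m[195:315,425:505]=hb[195:315,425:505]
print("rest",rect(r,.006)[0],rect(m,.006)[0],m.sum())
r=bot.trace(p,"pad")[0]["region"]
d=p["pixels"].max(2)<40; m=np.zeros(r.shape,bool); m[190:290,150:312]=d[190:290,150:312]
print("pad",rect(r,.01)[0],rect(m,.01)[0])
r=bot.trace(p,"dish")[0]["region"]; pts=np.argwhere(r)[:,::-1]
c,rad=cv2.minEnclosingCircle(pts.astype(np.float32)); print("dish",c,rad,ray(p,c,.012))
for t in ["core_mid","lump_mid","pebble_mid"]:
  for x in bot.trace(p,t): print(t,x["point"],ray(p,x["point"],.05))
for uv in [(475,297),(447,208),(476,205)]: print(uv,ray(p,uv,.031))
```

```text
rest ((0.5194702744483948, -0.3429209887981415), (0.19739390909671783, 0.10265494883060455), 8.751357078552246) ((0.5273553729057312, -0.34135109186172485), (0.21538522839546204, 0.10334207862615585), 8.284611701965332) 3378
pad ((0.5635856986045837, 0.18601444363594055), (0.1195240467786789, 0.3194989264011383), 13.540326118469238) ((0.5641272068023682, 0.18713968992233276), (0.11771374940872192, 0.31635570526123047), 13.706945419311523)
dish (361.4263916015625, 195.6864013671875) 22.73297882080078 [ 0.66023092 -0.10796584  0.012     ]
core_mid [231.3, 242.2] [0.55643971 0.17938033 0.05      ]
core_mid [232.8, 163.4] [0.73001209 0.17592331 0.05      ]
core_mid [461.4, 257.9] [ 0.51618653 -0.31936582  0.05      ]
lump_mid [273.5, 233.7] [0.5738444  0.08729574 0.05      ]
pebble_mid [183.0, 248.8] [0.54334963 0.28475145 0.05      ]
(475, 297) [ 0.43093694 -0.35112643  0.031     ]
(447, 208) [ 0.62751185 -0.29539517  0.031     ]
(476, 205) [ 0.63334815 -0.35956158  0.031     ]
```

Candidates for the core: the grey cylinder on the pad (side 251,306; top 231,242), the turquoise cylinder (side 190,255), the lump (287,274), the pebble (201,349). I choose the grey one standing in the middle of the pad; the crop confirms it. Tongs lie on the rest at top (460,258), pivot (475,297). Swinging over to the rest now.

```bash
python3 -m handwheel '[[-1,-0.02,0,0,0,0.0064],[-1,-0.02,0,0,0,0.0064],[-1,-0.02,0,0,0,0.0064],[-1,-0.02,0,0,0,0.0064],[-1,-0.02,0,0,0,0.0064],[-1,-0.02,0,0,0,0.0064],[-1,-0.02,0,0,0,0.0064],[-1,-0.02,0,0,0,0.0064]]' -1 20
python3 -m handwheel '[[-1,-0.02,0,0,0,0.0064],[-1,-0.02,0,0,0,0.0064],[-1,-0.02,0,0,0,0.0064],[-1,-0.02,0,0,0,0.0064],[-1,-0.02,0,0,0,0.0064],[-1,-0.02,0,0,0,0.0064],[-1,-0.02,0,0,0,0.0064],[-1,-0.02,0,0,0,0.0064]]'
```

```text
clock: 3.0
position: [0.428, 0.4552, 0.2313]
tool_rot: [-3.142, 0.0, 2.385]
force: [-0.2, 0.0, -0.4]
grip_width: 0.0853
clock: 4.0
position: [0.5492, 0.2971, 0.2313]
tool_rot: [-3.142, 0.0, 2.064]
force: [0.6, 0.7, 0.7]
grip_width: 0.085
```

```bash
python3 -m handwheel '[[-1,-0.02,0,0,0,0.0064],[-1,-0.02,0,0,0,0.0064],[-1,-0.02,0,0,0,0.0064],[-1,-0.02,0,0,0,0.0064],[-1,-0.02,0,0,0,0.0064],[-1,-0.02,0,0,0,0.0064],[-1,-0.02,0,0,0,0.0064],[-1,-0.02,0,0,0,0.0064]]'
python3 -m handwheel '[[-1,-0.02,0,0,0,0.0064],[-1,-0.02,0,0,0,0.0064],[-1,-0.02,0,0,0,0.0064],[-1,-0.02,0,0,0,0.0064],[-1,-0.02,0,0,0,0.0064],[-1,-0.02,0,0,0,0.0064],[-1,-0.02,0,0,0,0.0064],[-1,-0.02,0,0,0,0.0064]]'
python3 -m handwheel '[[-1,-0.02,0,0,0,0.0064],[-1,-0.02,0,0,0,0.0064],[-1,-0.02,0,0,0,0.0064],[0,0,0,0,0,0.029],[0,0,0,0,0,0.029],[0,0,0,0,0,0.029],[0,0,0,0,0,0.029],[0,0,0,0,0,0.029]]'
```

```text
clock: 5.0
position: [0.6141, 0.1088, 0.2313]
tool_rot: [-3.142, 0.0, 1.742]
force: [0.2, 0.3, -0.2]
grip_width: 0.0853
clock: 6.0
position: [0.6162, -0.0904, 0.2313]
tool_rot: [-3.142, -0.0, 1.42]
force: [0.3, 0.4, 0.6]
grip_width: 0.0856
clock: 7.0
position: [0.6007, -0.1628, 0.2314]
tool_rot: [-3.142, -0.0, 0.384]
force: [-0.9, 1.1, -0.6]
grip_width: 0.0854
```

```bash
python3 -m handwheel '[[-0.87,0.91,0,0,0,0],[-0.87,0.91,0,0,0,0],[-0.87,0.91,0,0,0,0],[-0.87,0.91,0,0,0,0],[-0.87,0.91,0,0,0,0],[-0.87,0.91,0,0,0,0.02],[0,0,0,0,0,0.019],[0,0,0,0,0,0]]'
python3 - <<'E'
from h import *
print(bot.observe()["position"],bot.observe()["qpos"].round(2))
p=bot.grab_frame("wrist");cv2.imwrite("pics/w1.png",p["pixels"])
np.savez("w1.npz",**{k:p[k] for k in["vertical_fov","cx","cy","R","t"]})
E
```

```text
clock: 8.0
position: [0.532, -0.3386, 0.2311]
tool_rot: [3.142, 0.0, 0.145]
force: [0.5, 0.5, 0.4]
grip_width: 0.0853
[ 0.53197216 -0.33860816  0.23114197] [ 0.03  0.63  0.71  1.61 -0.45  1.07 -0.56]
```

View pics/w1.png

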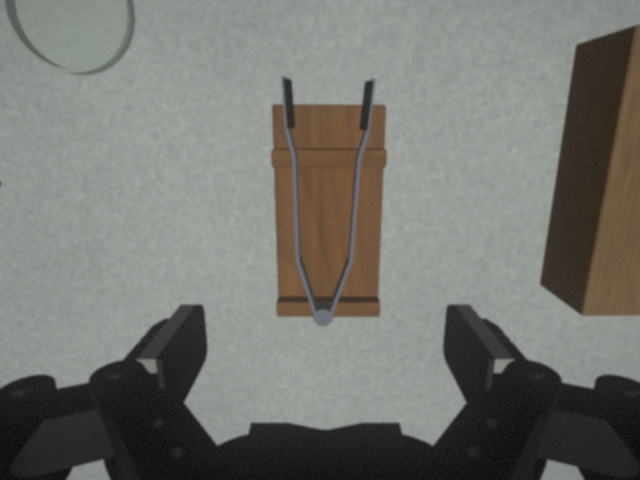

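Tongs seen centred on the rest: pivot (323,317), pad tips near (287,80) and (372,80).

Run:
```python
from h import *
p={k:v for k,v in np.load("w1.npz").items()}
P=ray(p,(323,316),.04);L=ray(p,(287.5,104),.041);R=ray(p,(370,104),.041)
L2=ray(p,(297,225),.04);R2=ray(p,(354,225),.04)
L3=ray(p,(296.5,165),.04);R3=ray(p,(359,165),.04)
for n,a in zip("PLRLRLR",[P,L,R,L2,R2,L3,R3]):print(n,a.round(4))
for a,b in((L,R),(L2,R2),(L3,R3)):
  m=(a+b)/2; d=m-P; print(np.linalg.norm(a-b),np.linalg.norm(d),np.arctan2(d[1],d[0]))
yaw=np.arctan2(*((L+R)/2-P)[[1,0]]);print(P[:2]+.1*np.array([np.cos(yaw),np.sin(yaw)]))
for c in[(273,105),(386,105)]: print(ray(p,c,.006))
for c in[(277,316),(380,316)]: print(ray(p,c,.02))
print(p["R"],-p["R"].T@p["t"])
```

```text
P [ 0.4351 -0.3497  0.04  ]
L [ 0.6133 -0.2955  0.041 ]
R [ 0.6227 -0.3598  0.041 ]
L [ 0.5168 -0.3153  0.04  ]
R [ 0.5239 -0.3636  0.04  ]
L [ 0.5671 -0.3085  0.04  ]
R [ 0.5746 -0.3593  0.04  ]
0.0649566053757681 0.18420155289264414 0.11976924490938116
0.04886473457712603 0.08585290778499692 0.1194139138810538
0.05139929271829766 0.13667633217699207 0.11579054642837414
[ 0.53439459 -0.33772092]
[ 0.61182669 -0.27980732  0.006     ]
[ 0.62609973 -0.37715765  0.006     ]
[ 0.41862206 -0.30681943  0.02      ]
[ 0.43316998 -0.40577868  0.02      ]
[[ 1.45095906e-01 -9.89417347e-01 -7.01650762e-04]
 [-9.51167637e-01 -1.39681873e-01  2.75261876e-01]
 [-2.72446883e-01 -3.92719838e-02 -9.61369028e-01]] [ 0.60187103 -0.327129    0.37381822]
```

```bash
python3 -m handwheel '[[0,0,1,0,0,0.0041],[0.04,-0.02,1,0,0,0],[0,0,1,0,0,0],[0,0,1,0,0,0],[0,0,1,0,0,0],[0,0,1,0,0,0],[0,0,0.8,0,0,0],[0,0,0.6,0,0,0]]'
python3 - <<'E'
from h import *
p=bot.grab_frame("wrist");cv2.imwrite("pics/w2.png",p["pixels"])
E
```

```text
clock: 9.05
position: [0.5334, -0.3372, 0.0454]
tool_rot: [-3.141, 0.0, 0.122]
force: [0.3, 0.2, 0.8]
grip_width: 0.086
```

View pics/w2.png

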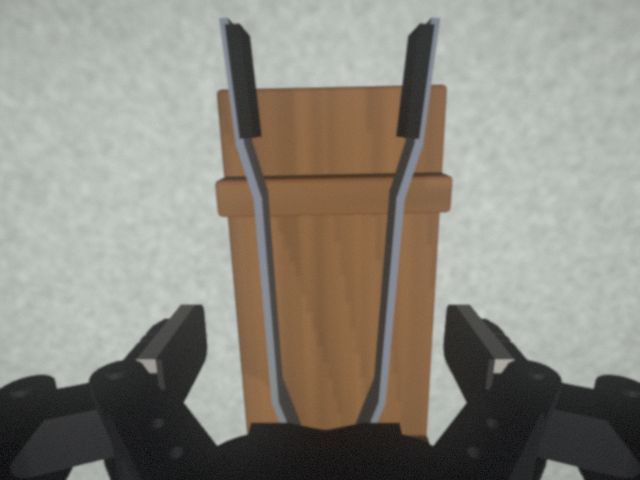

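Arms at (270,320) and (387,320), fingers at 206/446: centred. Down and squeeze to about 49 mm.

```bash
python3 -m handwheel '[[0,0,0.8,0,0,0],[0,0,0.6,0,0,0],[0,0,0,0,0,0]]'
python3 -m handwheel '[[0,0,0,0,0,0],[0,0,0,0,0,0],[0,0,0,0,0,0],[0,0,0,0,0,0]]' -0.13 25
```

```text
clock: 9.48
position: [0.5328, -0.3372, 0.0101]
tool_rot: [-3.141, 0.001, 0.12]
force: [-1.0, -0.7, 0.8]
grip_width: 0.0854
clock: 9.98
position: [0.5339, -0.3378, 0.0122]
tool_rot: [3.141, -0.001, 0.12]
force: [0.3, 0.3, 6.2]
grip_width: 0.0483
```

```bash
python3 -m handwheel '[[0,0,0,0,0,0],[0,0,-0.2,0,0,0],[0,0,0,0,0,0]]' -0.6
python3 -m handwheel '[[0,0,0,0,0,0],[0,0,0,0,0,0],[0,0,0,0,0,0]]' -0.13 25
```

```text
clock: 10.35
position: [0.5335, -0.3376, 0.0168]
tool_rot: [3.141, -0.0, 0.12]
force: [0.4, 0.0, 0.4]
grip_width: 0.0682
clock: 10.72
position: [0.5336, -0.3376, 0.0167]
tool_rot: [3.141, -0.001, 0.12]
force: [-0.8, 0.4, 5.7]
grip_width: 0.048
```

```bash
python3 -m handwheel '[[0,0,-0.3,0,0,0],[0,0,-0.6,0,0,0],[0,0,-0.8,0,0,0],[0,0,-0.5,0,0,0],[0,0,0,0,0,0]]'
python3 - <<'E'
from h import *
p=bot.grab_frame("wrist");cv2.imwrite("pics/w3.png",p["pixels"])
p=bot.grab_frame("side");cv2.imwrite("pics/s3.png",cv2.resize(p["pixels"][100:260,360:560],None,fx=3,fy=3))
E
```

```text
clock: 11.35
position: [0.5339, -0.3376, 0.0726]
tool_rot: [3.141, -0.002, 0.121]
force: [0.1, -0.2, -1.5]
grip_width: 0.0484
```

View pics/w3.png

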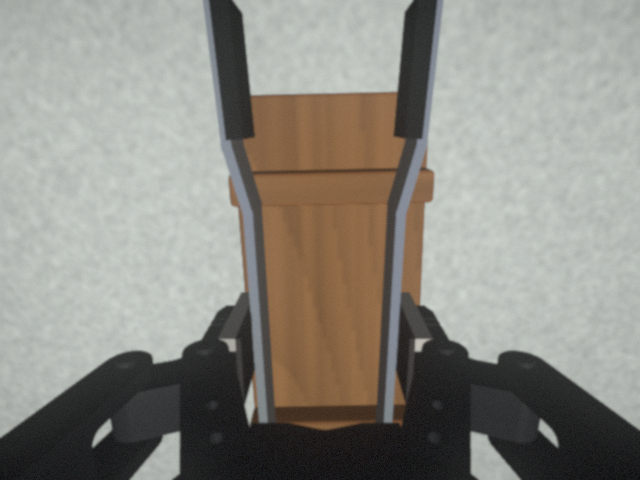

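View pics/s3.png

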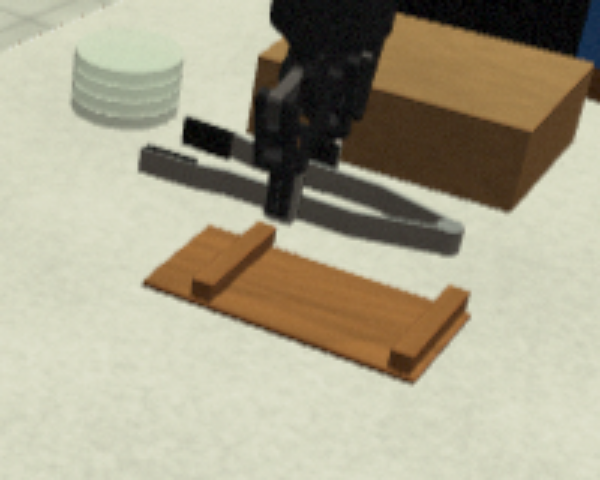

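```bash
python3 -m handwheel '[[0,-0.4,-0.5,0,0,0],[0,-0.7,-0.5,0,0,0],[0,-0.9,-0.5,0,0,0],[0,-0.9,-0.5,0,0,0],[0,-0.9,0,0,0,0],[0,-0.9,0,0,0,0],[0,-0.9,0,0,0,0],[0,-0.9,0,0,0,0]]'
python3 -m handwheel '[[0,-0.9,0,0,0,0],[0,-0.9,0,0,0,0],[0,-0.9,0,0,0,0],[0,-0.9,0,0,0,0],[0,-0.9,0,0,0,0],[0,-0.9,0,0,0,0],[0,-0.9,0,0,0,0],[0,-0.9,0,0,0,0]]'
python3 -m handwheel '[[0,-0.9,0,0,0,0],[0,-0.9,0,0,0,0],[0,-0.9,0,0,0,0],[0,-0.9,0,0,0,0],[0,-0.9,0,0,0,0],[0,-0.9,0,0,0,0],[0,-0.6,0,0,0,-0.006],[0,-0.3,0,0,0,-0.006]]'
python3 - <<'E'
from h import *
p=bot.grab_frame("wrist");cv2.imwrite("pics/w4.png",p["pixels"])
np.savez("w4.npz",**{k:p[k] for k in["vertical_fov","cx","cy","R","t"]})
for x in bot.trace(p,"core_mid"): print(x["score"],x["point"],ray(p,x["point"],.055))
E
```

```text
clock: 12.45
position: [0.5135, -0.1747, 0.1216]
tool_rot: [-3.141, 0.0, 0.121]
force: [0.4, 0.3, -1.4]
grip_width: 0.0482
clock: 13.45
position: [0.4916, 0.0038, 0.1216]
tool_rot: [-3.141, 0.0, 0.121]
force: [-0.1, 1.0, -0.5]
grip_width: 0.0487
clock: 14.45
position: [0.4726, 0.1596, 0.1214]
tool_rot: [-3.142, 0.0, 0.2]
force: [-0.6, -0.6, -1.7]
grip_width: 0.0484
0.79 [312.8, 97.8] [0.55333677 0.18340129 0.055     ]
```

View pics/w4.png

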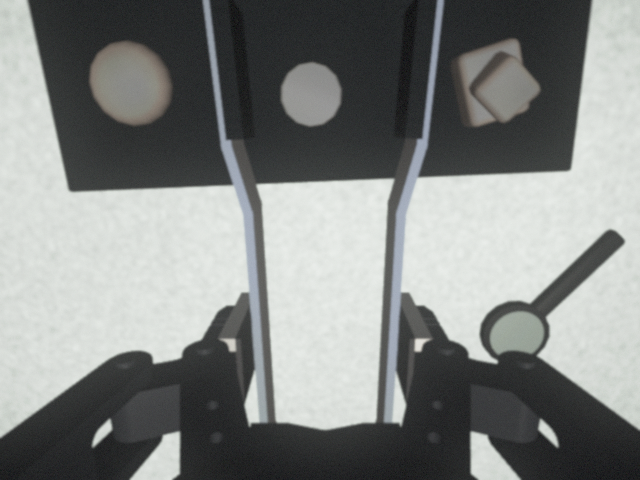

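Core top disc at (311,94) between pebble (131,82) and lump (497,83); pads' near ends at (254,137)/(396,137).

Run:
```python
from h import *
p={k:v for k,v in np.load("w4.npz").items()}
s=bot.observe();T=s["position"];yaw=s["tool_rot"][2]
x=np.array([np.cos(yaw),np.sin(yaw)]);y=np.array([np.sin(yaw),-np.cos(yaw)])
loc=lambda W:(np.dot(W[:2]-T[:2],x).round(4),np.dot(W[:2]-T[:2],y).round(4))
img=cv2.imread("pics/w4.png",0)
m=(img[60:130,270:350]>80).astype(np.uint8)
n,l,st,ce=cv2.connectedComponentsWithStats(m)
k=1+np.argmax(st[1:,4]);print(st[k],ce[k]+[270,60])
for u in[(311.5,93),(311.5,94)]: print("core",ray(p,u,.055)[:2],loc(ray(p,u,.055)))
zt=T[2]+.0143
for u in[(254,137),(396,137)]: print("pad top near",loc(ray(p,u,zt+.010)))
for u in[(227,138),(423,138)]: print("outer",loc(ray(p,u,zt+.009)))
for u in[(252,205),(402,205)]: print("kink",loc(ray(p,u,zt+.009)))
print(T,yaw)
```

```text
[  11    2   61   65 3100] [310.70709677  93.95903226]
core [0.55539617 0.18445095] (np.float64(0.0859), np.float64(-0.0084))
core [0.55494177 0.18436328] (np.float64(0.0855), np.float64(-0.0084))
pad top near (np.float64(0.0675), np.float64(-0.0221))
pad top near (np.float64(0.0675), np.float64(0.0186))
outer (np.float64(0.0672), np.float64(-0.03))
outer (np.float64(0.0672), np.float64(0.0266))
kink (np.float64(0.0475), np.float64(-0.0238))
kink (np.float64(0.0476), np.float64(0.0216))
[0.47280994 0.15925514 0.12141091] 0.1983387323357928
```

```bash
python3 -m handwheel '[[0.03,-0.27,0.5,0,0,0],[0,0,0.8,0,0,0],[0,0,0.8,0,0,0],[0,0,0.4,0,0,0],[0,0,0,0,0,0]]'
python3 - <<'E'
from h import *
p=bot.grab_frame("wrist");cv2.imwrite("pics/w5.png",p["pixels"])
np.savez("w5.npz",**{k:p[k] for k in["vertical_fov","cx","cy","R","t"]})
p=bot.grab_frame("side");cv2.imwrite("pics/s5.png",cv2.resize(p["pixels"][200:380,160:380],None,fx=3,fy=3))
E
```

```text
clock: 15.18
position: [0.4722, 0.1652, 0.0582]
tool_rot: [3.141, 0.001, 0.195]
force: [-0.2, 0.3, -1.2]
grip_width: 0.0485
```

View pics/w5.png

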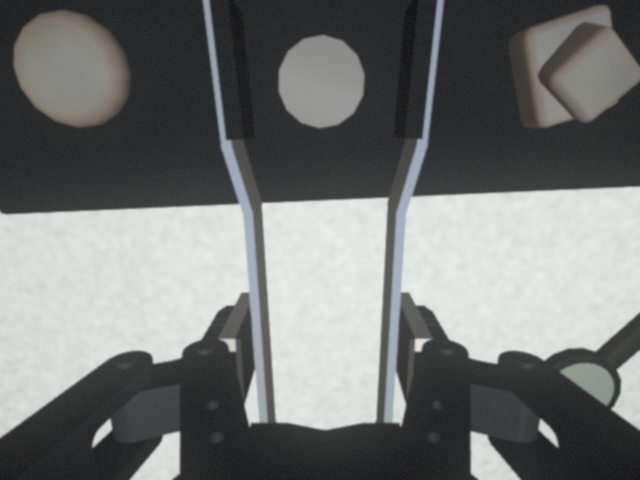

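View pics/s5.png

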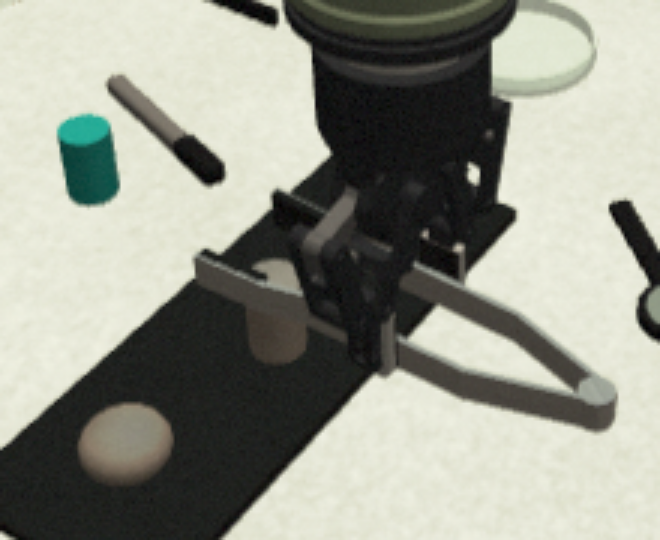

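Core top disc (321,81) centred between pads (midline ~324). Going down and clamping.

```bash
python3 -m handwheel '[[0,-0.03,0.4,0,0,0],[0,0,0.5,0,0,0],[0,0,0.4,0,0,0],[0,0,0.23,0,0,0],[0,0,0,0,0,0]]'
python3 - <<'E'
from h import *
p=bot.grab_frame("wrist");cv2.imwrite("pics/w6.png",p["pixels"])
E
```

```text
clock: 15.9
position: [0.4721, 0.1662, 0.0201]
tool_rot: [3.141, 0.001, 0.196]
force: [0.4, 0.6, -1.1]
grip_width: 0.0484
```

View pics/w6.png

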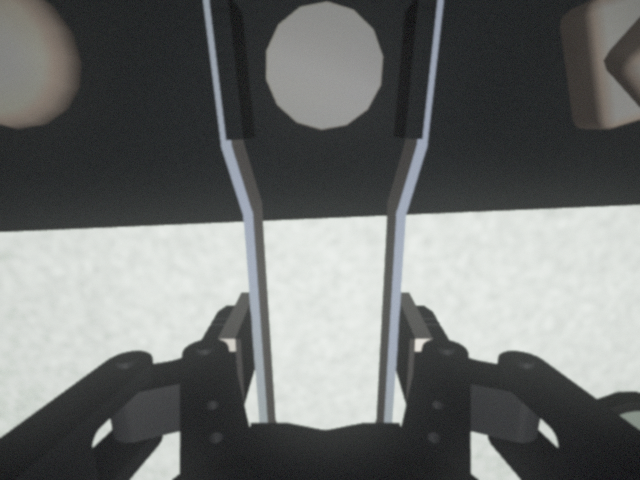

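Core (324,65) is centred between the pads. Clamp with 32 N.

```bash
python3 -m handwheel '[[0,0,0,0,0,0],[0,0,0,0,0,0],[0,0,0,0,0,0],[0,0,0,0,0,0],[0,0,0,0,0,0]]' 1 33
python3 -m handwheel '[[0,0,-0.2,0,0,0],[0,0,-0.3,0,0,0],[0,0,-0.3,0,0,0],[0,0,-0.2,0,0,0],[0,0,0,0,0,0]]'
python3 - <<'E'
from h import *
p=bot.grab_frame("wrist");cv2.imwrite("pics/w7.png",p["pixels"])
p=bot.grab_frame("side");cv2.imwrite("pics/s7.png",cv2.resize(p["pixels"][200:380,160:380],None,fx=3,fy=3))
E
```

```text
clock: 16.58
position: [0.4723, 0.1665, 0.0206]
tool_rot: [-3.142, -0.0, 0.196]
force: [0.5, -0.4, -1.2]
grip_width: 0.037
clock: 17.2
position: [0.4724, 0.1666, 0.046]
tool_rot: [-3.141, -0.001, 0.196]
force: [1.1, -0.8, -2.3]
grip_width: 0.0372
```

View pics/w7.png

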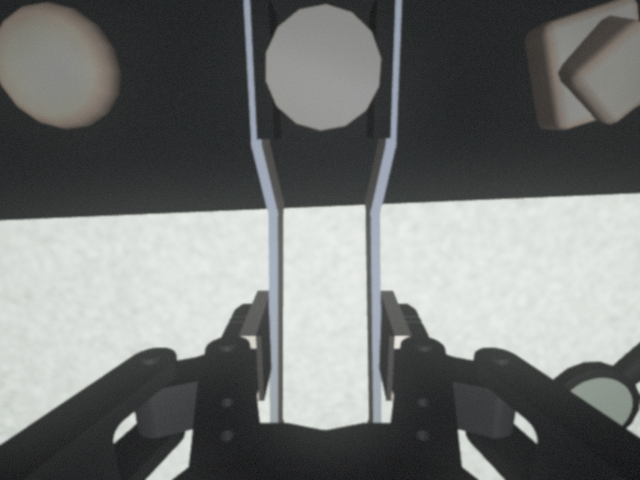

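View pics/s7.png

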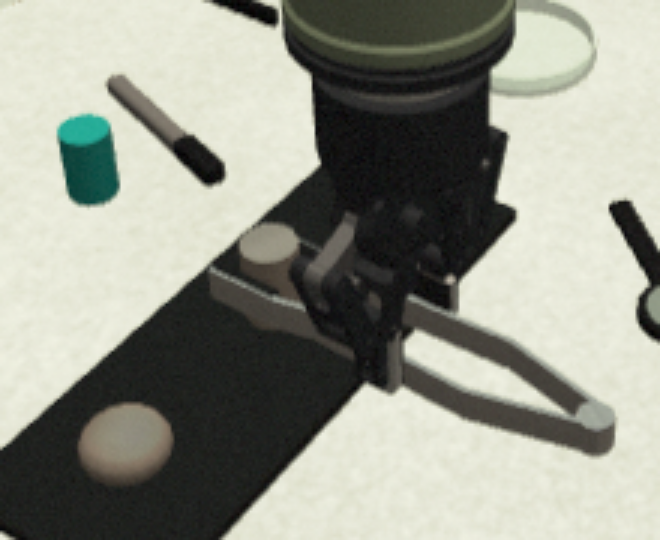

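Core is clamped upright and off the pad. Lift, then carry to the dish.

```bash
python3 -m handwheel '[[0,0,-0.5,0,0,0],[0,0,-0.7,0,0,0],[0,0,-0.7,0,0,0],[0,0.3,-0.5,0,0,0],[0,0.6,0,0,0,0],[0.1,0.7,0,0,0,0],[0.15,0.7,0,0,0,0],[0.15,0.7,0,0,0,0]]'
python3 -m handwheel '[[0.15,0.8,0,0,0,0],[0.15,0.8,0,0,0,0],[0.15,0.8,0,0,0,0],[0.15,0.8,0,0,0,0],[0.15,0.8,0,0,0,0],[0.15,0.8,0,0,0,0],[0.15,0.8,0,0,0,0],[0.15,0.8,0,0,0,0]]'
python3 -m handwheel '[[0.1,0.8,0,0,0,0],[0.1,0.7,0,0,0,0],[0,0.6,0,0,0,0],[0,0.4,0,0,0,0],[0,0.22,0,0,0,0],[0,0,0,0,0,0]]'
python3 - <<'E'
from h import *
P={}
for n in["top","wrist","side"]:
    p=bot.grab_frame(n);cv2.imwrite(f"pics/{n}8.png",p["pixels"]);P[n]=p
p=P["side"]
for n in("side","wrist"):
  for t in("dish","core_mid"):
    for x in bot.trace(P[n],t)[:2]: print(n,t,x["score"],x["point"],ray(P[n],x["point"],.0075 if t=="dish" else .12))
s=bot.observe();T=s["position"];a=s["tool_rot"][2]
J=T+[.0855*np.cos(a),.0855*np.sin(a),.0143];print(J, proj(P["side"],J),proj(P["side"],[*J[:2],.0]),proj(P["wrist"],[*J[:2],.0]))
E
```

```text
clock: 18.3
position: [0.4967, 0.093, 0.1052]
tool_rot: [3.141, 0.001, 0.195]
force: [-0.5, -0.3, -2.2]
grip_width: 0.0372
clock: 19.3
position: [0.5569, -0.0582, 0.1051]
tool_rot: [3.142, 0.001, 0.195]
force: [0.2, 0.9, -1.5]
grip_width: 0.0368
clock: 20.05
position: [0.5753, -0.122, 0.1055]
tool_rot: [-3.142, 0.0, 0.196]
force: [0.8, 0.4, -2.0]
grip_width: 0.0371
side dish 0.95 [333.4, 213.0] [ 0.66451704 -0.1129351   0.0075    ]
side core_mid 0.91 [191.2, 252.1] [0.62181071 0.23135246 0.12      ]
side core_mid 0.7 [331.5, 163.5] [ 0.66556456 -0.10541349  0.12      ]
wrist dish 0.69 [346.6, 131.9] [ 0.64326883 -0.11959667  0.0075    ]
wrist core_mid 0.6 [324.0, 71.0] [ 0.65964353 -0.10333583  0.12      ]
wrist core_mid 0.3 [4.0, 178.9] [ 0.60839556 -0.00941269  0.12      ]
[ 0.65921057 -0.10497754  0.11985818] [333.81961849 164.84395365] [332.45626517 218.81807046] [327.22741194  98.98243046]
```

View pics/top8.png

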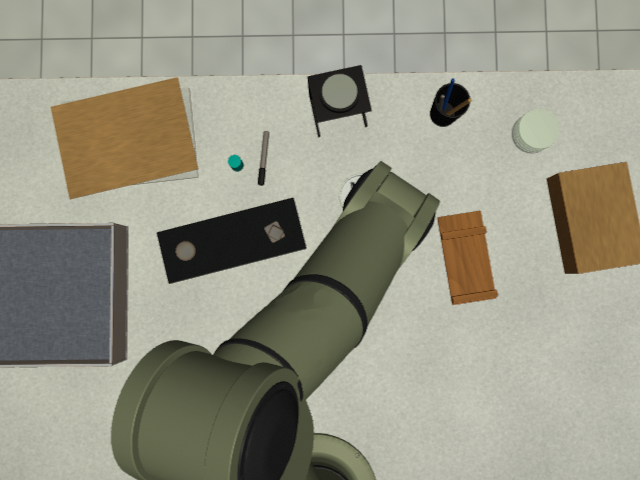

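View pics/wrist8.png

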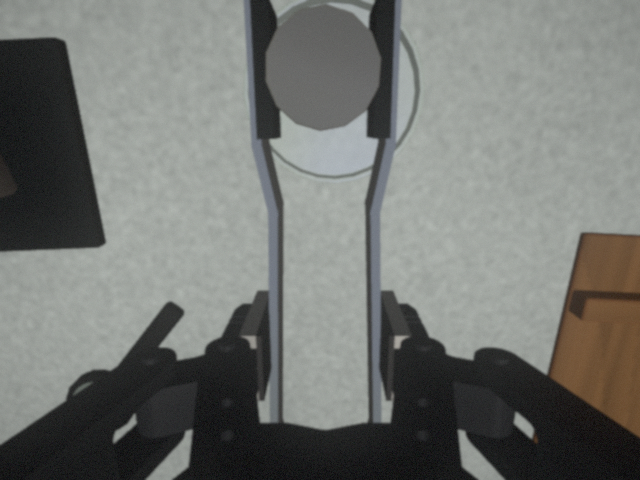

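View pics/side8.png

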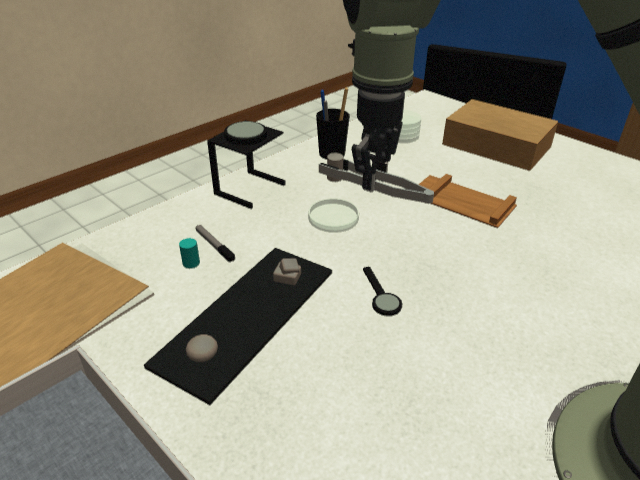

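The core hangs over the dish: in the wrist view the dish rim spans columns 247–419 (centre about (333,91)) and the jaw point projects to (327,97), so it is about 4 mm off. The side view shows the core upright, and the other objects haven't moved.

```bash
python3 -m handwheel '[[0.02,0.12,0,0,0,0],[0,0,0,0,0,0],[0,0,0,0,0,0],[0,0,0,0,0,0]]'
python3 - <<'E'
from h import *
p=bot.grab_frame("wrist");cv2.imwrite("pics/w9.png",p["pixels"])
print(abs(bot.observe()["qd"]).max(), bot.job_done())
E
```

```text
clock: 20.9
position: [0.5764, -0.1249, 0.1056]
tool_rot: [-3.142, 0.0, 0.196]
force: [0.5, -0.1, -1.6]
grip_width: 0.0371
the job is handed in; nothing more can be done
0.0013294315639465317 None
```

View pics/w9.png

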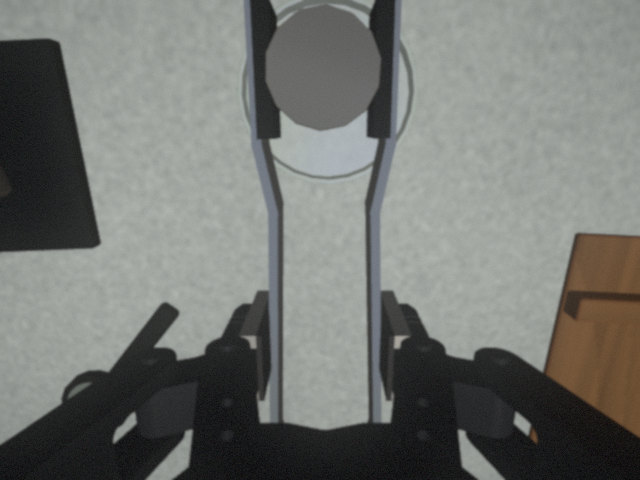

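I took the tongs from their rest, clamped the drill core with 33 N, lifted it off the pad and carried it over the glass dish. I handed the job in at about 21 s of the 48 s allowed, with the core still held; no verdict is reported.

- **Clamp:** the last wrist picture shows the core upright between the jaw pads. The fingers are 37 mm apart, which puts the tongs joint at about 0.08 rad.
- **Position:** the core's centre is about 0.12 m above the table and within roughly 5 mm of the dish's centre. The arm was still.
- **Other objects:** the lump, pebble, lens and marker looked unmoved in the last top and side pictures. I saw no sign of the gripper touching a stone.
- **Disagreement:** estimates of the dish's centre from the side and top views differed by up to about 8 mm, well inside the 30 mm allowed. The wrist-view network put it farther off, but the tongs hid part of the dish there.
- **Regrip:** the first squeeze on the tongs showed about 6 N of vertical force, so I opened, rose 5 mm and squeezed again. The force stayed near 6 N until I lifted, and then dropped to the weight of the tongs.

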